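Set the condiment board in the pass and ring the counter bell

TASK

The condiment board is ready for the family: slide it along the ledge, its two ramekins standing on it, until it sits square and flush in the tiled corner of the pass, one long side against the long kerb and one end against the end pier. Only then ring for them: press the counter bell's plunger gently all the way down to its stop, hold it there for about half a second and let it spring back up. Leave the bell and everything else on the ledge where it stands.

Things in the scene. Friction and masses are not known exactly. Their poses are not given: they have to be found in the camera images.
- pass: Pick-up corner of the ledge, fixed: an L of two low tiled kerbs, 45 mm high. Origin: on the ledge, at the centre of the board's place; when home, the board's centre is here and its axes are parallel to these. Long kerb at +x: inner face at x = 70 mm, from y = -330 to 160, 45 thick. End pier at +y: inner face at y = 100 mm, from x = -95 to 70, 60 thick. Position and yaw vary.
- corner (a point): The inner corner where the two kerb faces meet, at ledge height; 70 mm along x and 100 mm along y from the origin of pass. Diagonally outside it a small fixed herb pot (radius 33 mm) stands on the kerb, up to 165 mm above the ledge.
- board: Wooden condiment board, 140 mm (its x) by 200 mm (its y), 22 mm thick, flat underside, about 0.4 kg, too wide to grasp. Origin: centre of its underside. Starts turned by up to 0.7 rad.
- ramekin_1: White ceramic ramekin, loose, open, rim radius 38 mm, 44 mm high, about 0.14 kg, standing on the board towards its -y end. Origin: centre of its underside.
- ramekin_2: A second, equal ramekin, standing on the board towards its +y end. Origin: centre of its underside.
- bell: Counter bell, loose, about 0.45 kg: black round base of radius 48 mm, 12 mm thick, polished steel dome of radius 43 mm up to 56 mm high, and on top a steel plunger. Origin: centre of its underside. Stands in one of three places, changed about with the jar and the sugar bowl.
- plunger_top (a point): Centre of the flat top of the bell's plunger button (radius 11 mm, 8 mm thick), on the bell's axis, 77 mm above the ledge when up and 69 mm when fully down. It moves with the plunger.
- plunger (a joint): Travel of the bell's plunger in m: 0 up, 0.008 fully down on its stop. A spring returns it: about 4 N starts it and 8.5 N holds it on the stop.
- jar: Closed glass chimichurri jar with a red twist cap, radius 37 mm, 105 mm high. Origin: centre of its underside. Bystander.
- sugar_bowl: Lidded steel sugar bowl with a small fixed knob, straight sides, radius 46 mm, 92 mm high; it looks a little like the bell. Origin: centre of its underside. Bystander.
- wine_bottle: Full wine bottle, radius 37 mm, 290 mm high, standing far left. Origin: centre of its underside. Bystander.
- pepper_mill: Dark turned wooden pepper mill, radius 30 mm, 210 mm high, standing on the right. Origin: centre of its underside. Bystander.
- mate: Mate gourd with a steel straw, radius 40 mm, 150 mm high with the straw, front left. Origin: centre of its underside. Bystander.
- grill_brush: Stainless steel grill brush lying along its x, 203 mm long (handle end at x = -103 mm, head end at x = 100 mm), 42 mm wide and 37 mm high at the head. Origin: on the ledge below its middle. Bystander.
- lighter: Black long-nosed lighter with a press button, lying along its x, 200 mm long, 26 mm wide, 26 mm high, left of the pass. Origin: on the ledge below its middle. Bystander.
Things that resemble listed ones, but are neither listed nor needed, are in the scene too. What is meant by the board is not yellow, and is the larger of those in its own colour.

How it is judged:
On the way, in this order (a step that is already met when the one before it is completed fails the run):
1. the board is home: square and flush in the corner of the pass, at rest, with both ramekins standing on it (x of board in the frame of pass between -0.004 and 0.004 m and y of board in the frame of pass between -0.004 and 0.004 m and angle between the x axis of board and the x axis of pass, either way round below 0.03 rad and angle between each of ramekin_1, ramekin_2's own z axis and vertical below 0.15 rad and x of ramekin_1 in the frame of board between -0.065 and 0.065 m and y of ramekin_1 in the frame of board between -0.095 and 0.095 m and z of ramekin_1 in the frame of board between 0.017 and 0.03 m and x of ramekin_2 in the frame of board between -0.065 and 0.065 m and y of ramekin_2 in the frame of board between -0.095 and 0.095 m and z of ramekin_2 in the frame of board between 0.017 and 0.03 m and linear speed of board below 0.01 m/s), for 0.3 s.
2. the bell's plunger is pressed down on its stop (value of joint plunger above 0.0068 m), for 0.2 s.
At the end, for the whole second after the job is handed in: Board within 4 mm of its place along both kerbs and square within 0.03 rad, both ramekins upright on it; the bell, rung after that (over 6.8 of 8 mm for 0.2 s), has its plunger up (under 1.5 mm) and stands within 20 mm of its start; bystanders within 25 mm; all at rest (all of step 1 and value of joint plunger below 0.0015 m and distance of bell from where it was at the start of the episode below 0.02 m and angle between bell's own z axis and vertical below 0.1 rad and linear speed of each of ramekin_1, ramekin_2, bell below 0.01 m/s and distance of each of jar, sugar_bowl, wine_bottle, pepper_mill, mate, grill_brush, lighter from where it was at the start of the episode below 0.025 m); the robot touches nothing.
It fails at once if the bell is rung (plunger more than half down) while the board is not home (more than 6 mm or 0.04 rad off its place) (value of joint plunger above 0.004 m and (not (x of board in the frame of pass below 0.006 m) or not (x of board in the frame of pass above -0.006 m) or not (y of board in the frame of pass below 0.006 m) or not (y of board in the frame of pass above -0.006 m) or not (angle between the x axis of board and the x axis of pass, either way round below 0.04 rad))).
It fails at once if the bell is hit or leaned on with more than 40 N, pushed more than 20 mm away or tipped (contact force between the fingers and bell above 40 N or distance of bell from where it was at the start of the episode above 0.02 m or angle between bell's own z axis and vertical above 0.2 rad).
It fails at once if the board is lifted or tipped instead of slid (height (world z) of board above 0.02 m or angle between board's own z axis and vertical above 0.12 rad).
It fails at once if a ramekin is tipped over or comes off the board (angle between any of ramekin_1, ramekin_2's own z axis and vertical above 0.5 rad or height (world z) of any of ramekin_1, ramekin_2 below 0.015 m).
It fails at once if another thing on the ledge is knocked over or moved more than 25 mm (distance of any of jar, sugar_bowl, wine_bottle, pepper_mill, mate, grill_brush, lighter from where it was at the start of the episode above 0.025 m or angle between any of jar, sugar_bowl, wine_bottle, pepper_mill, mate, grill_brush, lighter's own z axis and vertical above 0.3 rad).
It also fails if it takes over 69 s, if anything falls off the work surface, if the arm or the gripper's body presses on something with over 40 N, if the wrist force passes 120 N, or if a joint passes its speed limit or range.

ROBOT

A 6-joint arm with a two-finger parallel gripper is mounted at the origin on the work surface. World frame = base frame: x ahead of the robot, y to its left, z up, the work surface at z = 0. Lengths are in m, angles in rad, forces in N, time in s.
With the tool pointing down it reaches from about 0.25 to 0.725 m from the base axis. Payload 4 kg.
Tool frame: the origin (TCP) lies at the very end of the fingers, on their centre line; the grasp point (between the pads) lies 19 mm behind it; z points along the fingers, y is the line along which they close (so a half turn about z gives the same grasp; the last joint's range is limited). The gripper opens to 85 mm and grips with 20 to 120 N. Pads are 22 mm wide; open, the fingers measure 114 mm over their backs; the gripper's body (76 mm by 85 mm) begins 54 mm behind the grasp point. The pads swing forward as they close: fully open they stand 13 mm farther back than shut.
Start: joints at [-1.235, 0.241, 0.005, 1.335, 0, 1.571], TCP at [0.165, -0.472, 0.231] pointing down, gripper open.
Joint ranges: [-2.72, 2.72], [-1.05, 1.87], [-1.09, 1.28], [-1.99, 2.15], [-1.42, 1.44], [-3.14, 3.14]. Speed limits (rad/s): [2.79, 2.79, 3.14, 3.14, 3.14, 3.14].

INTERFACE

Orientations are given as a unit quaternion [x, y, z, w].
In Python, from workcell import * gives the robot as it stands. The module is installed in compiled form; this text tells all that it offers.
- The arm moves only by the tool send_rows, never from a script. Its argument "steps" is text: rows parted by semicolons, each of 7 numbers parted by spaces: the opening, from -1 (shut) to 1 (fully open), then the shift along the world's x, y, z in m, then the turn, a rotation vector about the world's x, y, z in rad. A call has exactly 5 rows; each row shifts and turns the commanded pose from where the row before left it; what a row does not reach is not made up. A row lasts 1/12 s, in which the tool goes at most 41.7 mm and 7.16 degrees, less where a joint would pass 70% of its speed; a pose out of reach is approached as far as the arm can. A call is refused whole if a number of a shift passes 0.0417 or a number of a turn 0.125, either way. A call with a gripper value outside its range is refused whole. The fingers move at their own pace and stop on an object; the grip force is fixed at half the most. Time passes only in rows, so rows that do not move let the fingers close, or fill a call up. It gives the time, the measured TCP pose, the force, the opening and the grip force at its end, in the units of the state.
- get_obs(): the state, without advancing time (a new reading comes with each control period).
- camera(name): name is "side" or "top" or "wrist"; returns a dict with "frame" (480x640x3 uint8, red, green, blue), "range_z" (480x640 float32, m along the optical axis (not along the pixel's ray), 0 where there is no reading), "camera_matrix" (3x3 intrinsics, pixels), "extrinsics" (4x4, takes a point from world to camera coordinates); the wrist camera has in their place "T_tool_cam" (4x4, takes a point from camera to tool coordinates, whose origin is the TCP and whose axes are the flange's). Camera axes: x right, y down, z forward; pixel columns grow to the right and rows downward; lengths in m; the calibration is good to about 2 mm. A picture is of the moment at which its call begins: read the wrist's pose just before it.
- job_done(): hands the job in; it is judged then, once.
The state is a dict: "clock": time; "joint_pos": joint angles; "joint_vel": joint speeds; "tau": joint torques, N m; "eef_pos": TCP position; "tool_rot": TCP orientation; "ft_force": force on the tool from outside, world axes, zero at the start; "ft_torque": the same for the moment, N m; "grip_width": finger opening in m; "grasp_force": force on a finger pad.
Only numpy, scipy, OpenCV 4.12 (cv2) and the standard library are available. Lean on these libraries where they do the work, as an engineer would, in place of code of your own. Each camera call takes 0.05 s, during which the arm holds its last target. There are 200 camera calls.

## Working session

There is one attempt and no reset: what is moved stays moved. The work goes in short steps, Python scripts to look and compute and a tool call to move; the robot and the scene stay as the last step left them, time stands still between calls to the robot, and variables do not carry over. Pictures are saved under pics/ and viewed, at most 10 in all, crops included, and the job is handed in when it is done.

Besides the shell and the picture viewer there is one more tool, called after ">>>" as name(argument=value, ...) on one line, values as JSON. send_rows: Moves the arm, as the interface text tells. Its arguments: {"type":"object","properties":{"steps":{"type":"string"}},"required":["steps"]}

```bash
mkdir -p pics
cat > h.py <<'E'
from workcell import *
import numpy as np, cv2
def cloud(c):
    K=c["camera_matrix"];T=np.linalg.inv(c["extrinsics"]);z=c["range_z"]
    v,u=np.mgrid[0:480,0:640]
    P=np.stack([(u-K[0,2])/K[0,0]*z,(v-K[1,2])/K[1,1]*z,z,np.ones_like(z)],-1)
    W=(P@T.T)[...,:3]; W[z==0]=np.nan
    return W
E
python3 - <<'E'
from h import *
o=get_obs();print({k:np.round(v,3) for k,v in o.items()})
for n in("top","side"):
    c=camera(n);cv2.imwrite(f"pics/{n}0.png",c["frame"][...,::-1]);np.savez(f"{n}0.npz",**c)
    print(n,np.round(c["camera_matrix"],1).tolist(),np.round(np.linalg.inv(c["extrinsics"]),3).tolist(),(c["range_z"]==0).mean())
E
```

```text
{'clock': np.float64(0.0), 'joint_pos': array([-1.235,  0.241,  0.004,  1.335,  0.   ,  1.571]), 'joint_vel': array([ 0.   ,  0.   ,  0.001,  0.002,  0.   , -0.001]), 'tau': array([-1.0000e-03, -3.7231e+01,  2.5241e+01,  1.7000e-02, -0.0000e+00,
       -0.0000e+00]), 'eef_pos': array([ 0.165, -0.471,  0.23 ]), 'tool_rot': array([ 0.986,  0.167, -0.   , -0.001]), 'ft_force': array([-0.23 ,  0.679,  0.302]), 'ft_torque': array([0.04 , 0.013, 0.03 ]), 'grasp_force': np.float64(0.0), 'grip_width': np.float64(0.086)}
top [[468.3, 0.0, 317.6], [0.0, 468.3, 250.2], [0.0, 0.0, 1.0]] [[0.0, -0.991, 0.13, 0.313], [-1.0, 0.001, 0.011, -0.014], [-0.011, -0.13, -0.991, 1.168], [0.0, 0.0, 0.0, 1.0]] 0.003984375
side [[440.5, 0.0, 321.1], [0.0, 440.5, 233.4], [0.0, 0.0, 1.0]] [[-0.887, -0.261, 0.382, 0.021], [-0.463, 0.497, -0.734, 0.833], [0.002, -0.828, -0.561, 0.709], [0.0, 0.0, 0.0, 1.0]] 0.0038509114583333334
```

View pics/top0.png

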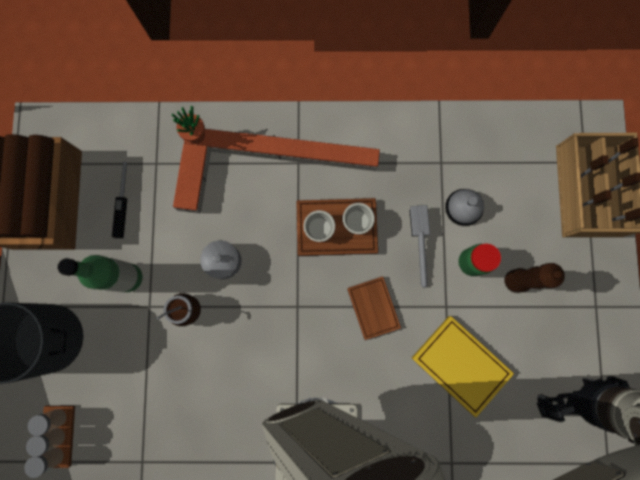

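View pics/side0.png

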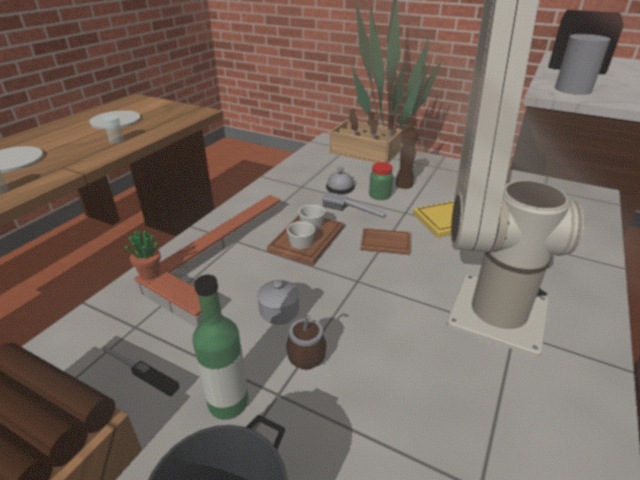

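The top view shows the board with its ramekins at (338,227), the L kerb with its corner at about (205,142), and the bell, with black base and plunger, at (465,207). The sugar bowl is at (221,260), the jar at (480,260) and the brush at (422,245). The small brown and yellow boards are decoys.

Run:
```python
from h import *
for n in("top","side"):
    c=dict(np.load(n+"0.npz"));W=cloud(c);hsv=cv2.cvtColor(c["frame"],cv2.COLOR_RGB2HSV)
    z=W[...,2];S=hsv[...,1]>110
    inb=lambda x0,x1,y0,y1:(W[...,0]>x0)&(W[...,0]<x1)&(W[...,1]>y0)&(W[...,1]<y1)
    print(n,"table z",np.nanmedian(z[inb(.3,.45,0,.25)]))
    # board
    m=inb(.25,.5,-.2,.1)&(z>.014)&(z<.03)&S&inb(.3,.48,-.2,.08)
    k,l,st,_=cv2.connectedComponentsWithStats(m.astype(np.uint8));print(st[:6].tolist())
    i=1+np.argmax(st[1:,4]);P=W[l==i]
    r=cv2.minAreaRect((P[:,:2]*1000).astype(np.float32));print("board",r,np.median(P[:,2]),np.round(cv2.boxPoints(r)).tolist())
    # kerb tops
    m=(z>.038)&(z<.052)&S&inb(.38,.65,-.2,.4)
    P=W[m][:,:2]*1000;print("kerb z",np.median(z[m]),m.sum(),P.min(0),P.max(0))
    np.save(n+"k.npy",P)
    # objects: horizontal extents by height
    for nm,b in dict(bell=(.3,.5,-.42,-.27),bowl=(.22,.4,.14,.29),jar=(.2,.36,-.46,-.33),brush=(.2,.45,-.28,-.2),mate=(.1,.28,.22,.38)).items():
        m=inb(*b)&(z>.008)
        Q=W[m]
        print(nm,len(Q),"zmax",np.round(np.nanpercentile(Q[:,2],[50,95,100]),3),np.round(Q[:,:2].min(0),3),np.round(Q[:,:2].max(0),3))
    for b in((.3,.5,-.2,.08),):
        m=inb(*b)&(z>.055)&(z<.08);Q=W[m][:,:2]
        _,lab,cen=cv2.kmeans(Q.astype(np.float32),2,None,(3,50,1e-5),5,cv2.KMEANS_PP_CENTERS)
        for j in(0,1):print("ram",cv2.minEnclosingCircle((Q[lab[:,0]==j]*1000).astype(np.float32)),np.median(W[m][:,2]))
    # bell top
    m=inb(.3,.5,-.42,-.27)&(z>.068)&(z<.09);print("plunger",m.sum(),W[m].mean(0) if m.any() else 0)
```

```text
top table z 0.0007070361763039656
[[0, 0, 640, 480, 305422], [298, 244, 80, 12, 826], [348, 277, 49, 41, 952]]
board ((335.70037841796875, -134.61669921875), (103.36934661865234, 92.70965576171875), 18.372194290161133) 0.015928707877364112 [[272.0, -107.0], [301.0, -195.0], [399.0, -162.0], [370.0, -74.0]]
kerb z 0.04517290058626133 826 [561.4177224  285.20580834] [649.91496352 352.76937494]
bell 1091 zmax [0.103 0.108 0.111] [ 0.301 -0.419] [ 0.471 -0.319]
bowl 228 zmax [0.058 0.073 0.091] [0.286 0.164] [0.4  0.29]
jar 901 zmax [0.022 0.026 0.03 ] [ 0.201 -0.433] [ 0.322 -0.33 ]
brush 532 zmax [0.021 0.026 0.03 ] [ 0.2  -0.28] [ 0.449 -0.2  ]
mate 10 zmax [0.047 0.054 0.055] [0.161 0.249] [0.28  0.326]
ram ((498.2937316894531, -6.007926940917969), 31.047508239746094) 0.0659685275396642
ram ((499.1280517578125, -98.90351867675781), 9.435798645019531) 0.0659685275396642
plunger 196 [ 0.42849153 -0.3659573   0.07749981]
side table z -0.0006787172406238495
[[0, 0, 640, 480, 306935], [334, 223, 2, 2, 3], [340, 223, 2, 2, 3], [313, 226, 22, 25, 59], [338, 226, 2, 1, 2], [335, 228, 3, 4, 6]]
board ((473.6410827636719, -54.372962951660156), (12.350301742553711, 133.1725616455078), 0.03444637730717659) 0.021208239674354812 [[467.0, 12.0], [468.0, -121.0], [480.0, -121.0], [480.0, 12.0]]
kerb z 0.04437503206320703 533 [566.84340812 289.65802523] [649.95841407 356.95059716]
bell 758 zmax [0.067 0.104 0.106] [ 0.3   -0.417] [ 0.473 -0.316]
bowl 220 zmax [0.042 0.062 0.085] [0.317 0.21 ] [0.4  0.29]
jar 262 zmax [0.02  0.023 0.025] [ 0.2   -0.423] [ 0.292 -0.33 ]
brush 288 zmax [0.019 0.023 0.028] [ 0.2  -0.28] [ 0.449 -0.201]
mate 6 zmax [0.045 0.049 0.05 ] [0.279 0.318] [0.28  0.326]
ram ((499.14178466796875, -94.53904724121094), 7.900402069091797) 0.06316947328893513
ram ((499.15472412109375, -3.8395118713378906), 33.85579299926758) 0.06316947328893513
plunger 156 [ 0.42911124 -0.36365543  0.07817071]
```

Run:
```python
from h import *
for n in("top","side"):
    c=dict(np.load(n+"0.npz"));W=cloud(c);hsv=cv2.cvtColor(c["frame"],cv2.COLOR_RGB2HSV)
    z=W[...,2];S=hsv[...,1]>100;nw=hsv[...,1]>60
    inb=lambda x0,x1,y0,y1:(W[...,0]>x0)&(W[...,0]<x1)&(W[...,1]>y0)&(W[...,1]<y1)
    def comps(m,mn):
        k,l,st,_=cv2.connectedComponentsWithStats(m.astype(np.uint8))
        return [W[l==i] for i in range(1,k) if st[i,4]>mn]
    print("==",n)
    for P in comps(S&(z>.015)&(z<.029)&inb(.3,.65,-.25,.15),150):
        r=cv2.minAreaRect((P[:,:2]*1000).astype(np.float32));print("board?",np.round(r[0]),np.round(r[1]),round(r[2],1),np.median(P[:,2]).round(4),np.round(cv2.boxPoints(r)).tolist())
    m=(z>.036)&(z<.054)&S&inb(.5,.85,-.3,.5)
    for P in comps(m,300):
        r=cv2.minAreaRect((P[:,:2]*1000).astype(np.float32));print("kerb",len(P),np.median(P[:,2]).round(4),np.round(r[0]),np.round(r[1]),r[2])
        np.save(n+"k.npy",P)
    m=inb(.35,.65,-.2,.15)&(z>.058)&(z<.075);Q=(W[m][:,:2]*1000).astype(np.float32)
    if len(Q)>20:
        _,lab,cen=cv2.kmeans(Q,2,None,(3,50,1e-5),5,cv2.KMEANS_PP_CENTERS)
        for j in(0,1):print("ram",cv2.minEnclosingCircle(Q[lab[:,0]==j]),np.median(W[m][:,2]))
    for P in comps((z>.01)&inb(.2,.65,-.6,.45)&~inb(.2,.65,-.6,-.55),60):
        print("obj",len(P),np.round(P.min(0),3),np.round(P.max(0),3))
    m=inb(.5,.66,-.42,-.27)&(z>.069)&(z<.09)
    if m.any():print("plunger",m.sum(),np.median(W[m],0))
# kerb geometry from top image edges
P=np.load("topk.npy")[:,:2]*1000;im=np.zeros((700,1000),np.uint8)
np.set_printoptions(suppress=True,precision=1)
# inner face of long kerb: min x per y bin; pier inner: min y per x bin
yb=np.arange(-170,250,10);print([ (int(y),round(float(np.sort(P[abs(P[:,1]-y)<5,0])[1]),1)) for y in yb if (abs(P[:,1]-y)<5).sum()>3])
xb=np.arange(540,720,8);print([ (int(x),round(float(np.sort(P[abs(P[:,0]-x)<4,1])[1]),1)) for x in xb if (abs(P[:,0]-x)<4).sum()>3])
```

```text
== top
board? [524. -50.] [140. 199.] 1.2 0.0222 [[452.0, 48.0], [456.0, -150.0], [595.0, -148.0], [591.0, 51.0]]
board? [ 336. -134.] [104.  92.] 18.5 0.0165 [[272.0, -107.0], [301.0, -195.0], [400.0, -161.0], [371.0, -74.0]]
kerb 4750 0.045 [644.  99.] [491. 209.] 83.60737609863281
ram ((535.1287231445312, -99.38340759277344), 37.65397262573242) 0.0653059681456527
ram ((516.5693969726562, -5.44404935836792), 37.37460708618164) 0.0653059681456527
obj 1006 [0.561 0.285 0.01 ] [0.65  0.355 0.052]
obj 1071 [ 0.528 -0.414  0.01 ] [ 0.621 -0.323  0.082]
obj 4469 [ 0.452 -0.15   0.01 ] [0.597 0.052 0.072]
obj 872 [ 0.373 -0.275  0.01 ] [ 0.575 -0.23   0.041]
obj 1253 [0.392 0.187 0.012] [0.481 0.279 0.095]
obj 1079 [ 0.4  -0.42  0.01] [ 0.471 -0.35   0.111]
obj 987 [0.367 0.434 0.01 ] [0.428 0.45  0.203]
obj 1304 [ 0.36 -0.52  0.01] [ 0.418 -0.462  0.212]
obj 2100 [ 0.245 -0.202  0.01 ] [ 0.398 -0.074  0.022]
obj 996 [0.279 0.281 0.018] [0.358 0.354 0.151]
obj 1965 [ 0.2   -0.433  0.011] [ 0.303 -0.23   0.03 ]
plunger 71 [ 0.57412437 -0.36983492  0.07639618]
== side
board? [521. -44.] [13
[... 1025 characters left out ...]
2), (-50, 683.4), (-40, 684.1), (-30, 686.3), (-20, 686.6), (-10, 688.0), (0, 689.1), (10, 690.9), (20, 692.5), (30, 694.2), (40, 694.8), (50, 695.6), (60, 697.5), (70, 698.5), (80, 700.0), (90, 701.3), (100, 702.5), (110, 703.8), (120, 704.4), (130, 706.3), (140, 706.9), (150, 708.3), (160, 709.8), (170, 711.8), (180, 712.2), (190, 713.8), (200, 714.9), (210, 715.9), (220, 716.9), (230, 718.5), (240, 719.8)]
[(564, 295.6), (572, 295.5), (580, 294.4), (588, 292.8), (596, 291.8), (604, 290.8), (612, 289.6), (620, 289.3), (628, 287.7), (636, 287.4), (644, 285.8), (652, 284.9), (660, 284.7), (668, -141.9), (676, -149.3), (684, -152.3), (692, -152.4), (700, -152.7), (708, -155.3), (716, -150.2)]
```

Measured poses:

| Thing | Position (m) | Yaw (rad) |
|---|---|---|
| Home (pass) | (0.642, 0.187) | −0.122 |
| Board | (0.523, −0.047) | +0.02 |
| Bell | (0.574, −0.367) | – |

The board measures 140×199 mm with its top at 22 mm, and the kerb is 45 mm high, so both match the given sizes. I'll move to the −x long side of the board.

>>> send_rows(steps="0 .0169 .0285 0 0 0 -.0305;0 .0169 .0285 0 0 0 -.0305;0 .0169 .0285 0 0 0 -.0305;0 .0169 .0285 0 0 0 -.0305;0 .0169 .0285 0 0 0 -.0305")

```text
clock: 0.52
eef_pos: [0.2494, -0.328, 0.2308]
tool_rot: [0.996, 0.09, -0.0, -0.0]
ft_force: [0.4, -0.2, 0.3]
grip_width: 0.0426
grasp_force: 0.0
```

>>> send_rows(steps="0 .0169 .0285 0 0 0 -.0305;0 .0169 .0285 0 0 0 -.0305;0 .0169 .0285 0 0 0 -.0305;0 .0169 .0285 0 0 0 -.0305;0 .0169 .0285 0 0 0 -.0305")

```text
clock: 0.93
eef_pos: [0.334, -0.1855, 0.2311]
tool_rot: [1.0, 0.014, -0.0, -0.0]
ft_force: [1.3, -0.6, -0.2]
grip_width: 0.0428
grasp_force: 0.0
```

>>> send_rows(steps="0 .0169 .0285 0 0 0 -.0305;0 .0169 .0285 0 0 0 -.0305;0 .0169 .0285 0 0 0 -.0305;0 .0169 .0285 0 0 0 -.0305;0 .0169 .0285 0 0 0 -.0305")

```text
clock: 1.35
eef_pos: [0.418, -0.0465, 0.231]
tool_rot: [0.998, -0.057, -0.0, -0.002]
ft_force: [0.7, -0.7, 0.7]
grip_width: 0.043
grasp_force: 0.0
```

>>> send_rows(steps="0 0 0 -.04 0 0 0;0 0 0 -.04 0 0 0;0 0 0 -.04 0 0 0;0 0 0 -.04 0 0 0;0 0 0 -.03 0 0 0")

```text
clock: 1.77
eef_pos: [0.4157, -0.0481, 0.0384]
tool_rot: [0.998, -0.058, -0.002, -0.002]
ft_force: [0.1, 0.7, 0.6]
grip_width: 0.0426
grasp_force: 0.0
```

>>> send_rows(steps="0 0 .002 -.01 0 0 0;0 0 .002 -.008 0 0 -.003;0 0 0 -.006 0 0 -.003;0 0 0 -.003 0 0 0;0 0 0 0 0 0 0")

```text
clock: 2.18
eef_pos: [0.4178, -0.0484, 0.0145]
tool_rot: [0.998, -0.059, 0.001, -0.003]
ft_force: [-0.6, -0.2, -0.7]
grip_width: 0.0424
grasp_force: 0.0
```

Run:
```python
from h import *
o=get_obs();print(np.round(o["eef_pos"],4),np.round(o["ft_force"],1))
c=camera("side");cv2.imwrite("pics/s1.png",cv2.resize(c["frame"][140:320,200:440,::-1],None,fx=3,fy=3,interpolation=2))
```

```text
[ 0.4178 -0.0484  0.0145] [-0.6 -0.2 -0.7]
```

View pics/s1.png

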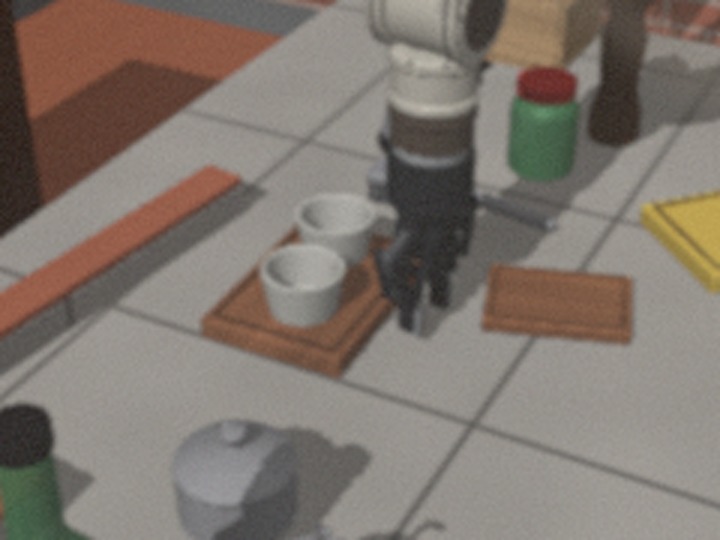

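The fingers, with tips near pixel (415,325), stand free beside the board's long side, and both ramekins are on the board. I'll go lower and push toward the long kerb.

>>> send_rows(steps="0 0 .001 -.004 0 0 0;0 .003 .001 -.005 0 0 0;0 .005 .001 0 0 0 0;0 .005 .001 0 0 0 0;0 .004 0 0 0 0 0")

```text
clock: 2.65
eef_pos: [0.4351, -0.0476, 0.0055]
tool_rot: [0.998, -0.057, 0.001, -0.004]
ft_force: [0.4, -0.0, 0.0]
grip_width: 0.0429
grasp_force: 0.0
```

>>> send_rows(steps="0 .004 -.0005 0 0 0 0;0 .004 -.0005 0 0 0 0;0 .005 -.0006 0 0 0 0;0 .006 -.0007 0 0 0 0;0 .006 -.0007 0 0 0 0")

```text
clock: 3.07
eef_pos: [0.453, -0.0492, 0.0043]
tool_rot: [0.998, -0.057, -0.006, -0.006]
ft_force: [-10.7, 2.9, 8.4]
grip_width: 0.0429
grasp_force: 5.5
```

>>> send_rows(steps="0 .006 -.0007 0 0 0 0;0 .006 -.0007 0 0 0 0;0 .006 -.0007 0 0 0 0;0 .006 -.0007 0 0 0 0;0 .006 -.0007 0 0 0 0")

```text
clock: 3.48
eef_pos: [0.4843, -0.0528, 0.0044]
tool_rot: [0.998, -0.057, -0.005, -0.006]
ft_force: [-10.0, 3.2, 7.8]
grip_width: 0.0429
grasp_force: 4.9
```

>>> send_rows(steps="0 .006 -.0007 0 0 0 0;0 .006 -.0007 0 0 0 0;0 .005 -.0006 0 0 0 0;0 .004 -.0005 0 0 0 0;0 .003 -.0004 0 0 0 0")

```text
clock: 3.9
eef_pos: [0.5092, -0.0559, 0.0044]
tool_rot: [0.998, -0.057, -0.004, -0.005]
ft_force: [-9.0, 2.5, 5.8]
grip_width: 0.0428
grasp_force: 4.4
```

```bash
cat >> h.py <<'E'
def board(tag,view=False):
    """board & ramekins in the pass frame, mean of both views"""
    for n in("top","side"):
        c=camera(n);W=cloud(c);hsv=cv2.cvtColor(c["frame"],cv2.COLOR_RGB2HSV);z=W[...,2]
        if view:cv2.imwrite(f"pics/{n}{tag}.png",c["frame"][...,::-1])
        m=(hsv[...,1]>100)&(z>.015)&(z<.029)&(W[...,0]>.42)&(W[...,0]<.75)&(W[...,1]>-.25)&(W[...,1]<.32)
        k,l,st,_=cv2.connectedComponentsWithStats(m.astype(np.uint8))
        P=np.concatenate([W[l==i] for i in range(1,k) if st[i,4]>60])
        r=cv2.minAreaRect((P[:,:2]*1000).astype(np.float32));a=r[2]-90*round((r[2]+7)/90)
        dy=.0023 if n=="top" else -.0023
        o=np.array([.642,.188-dy]);t=-.122;R=np.array([[np.cos(t),np.sin(t)],[-np.sin(t),np.cos(t)]])
        p=R@(np.array(r[0])/1000-o)
        print(n,"board pass-frame mm",np.round(p*1000,1),"size",np.round(r[1],0),"yaw-err",round(np.deg2rad(a)+.122,3),"world",np.round(r[0],1))
        m=(z>.058)&(z<.072)&(hsv[...,1]<60)&(W[...,0]>.45)&(W[...,0]<.73)&(W[...,1]>-.2)&(W[...,1]<.3)
        Q=(W[m][:,:2]*1000).astype(np.float32);_,lab,_=cv2.kmeans(Q,2,None,(3,50,1e-5),5,cv2.KMEANS_PP_CENTERS)
        for j in(0,1):
            cc,rad=cv2.minEnclosingCircle(Q[lab[:,0]==j]);print("  ram",np.round(R@(np.array(cc)/1000-o)*1000-p*1000,1),round(rad,1))
E
python3 - <<'E'
from h import *
o=get_obs();print(np.round(o["eef_pos"],4),np.round(o["ft_force"],1));board("2")
E
```

```text
[ 0.5092 -0.0559  0.0044] [-9.   2.5  5.8]
top board pass-frame mm [ -23.3 -257.3] size [199. 139.] yaw-err 0.017 world [587.5 -66.9]
  ram [ 1.7 -2.9] 84.3
  ram [-166.2  281.5] 41.1
side board pass-frame mm [ -23.9 -202.9] size [ 88. 138.] yaw-err 0.022 world [593.6  -8.2]
  ram [-169.4  225.6] 41.9
  ram [-23.4 -65.4] 92.6
```

>>> send_rows(steps="0 .003 -.0004 .001 0 0 0;0 .004 -.0005 0 0 0 0;0 .005 -.0006 0 0 0 0;0 .005 -.0006 0 0 0 0;0 .003 -.0004 0 0 0 0")

```text
clock: 4.42
eef_pos: [0.5317, -0.0591, 0.0058]
tool_rot: [0.998, -0.057, -0.002, -0.005]
ft_force: [-11.7, 2.8, 7.1]
grip_width: 0.0429
grasp_force: 5.9
```

>>> send_rows(steps="0 .001 0 0 0 0 0;0 .001 0 0 0 0 0;0 .001 0 0 0 0 0;0 .001 0 0 0 0 0;0 .001 0 0 0 0 0")

```text
clock: 4.83
eef_pos: [0.5317, -0.0591, 0.0058]
tool_rot: [0.998, -0.058, -0.006, -0.005]
ft_force: [-19.8, 2.1, 14.7]
grip_width: 0.0429
grasp_force: 9.7
```

```bash
sed -i 's/(W\[...,0\]>.45)&(W\[...,0\]<.73)/(W[...,0]>.5)\&(W[...,0]<.73)/' h.py
python3 - <<'E'
from h import *
o=get_obs();print(np.round(o["eef_pos"],4),np.round(o["ft_force"],1));board("2")
E
```

```text
[ 0.5317 -0.0591  0.0058] [-19.8   2.1  14.7]
top board pass-frame mm [   0.4 -257.5] size [198. 143.] yaw-err 0.007 world [611.1 -70. ]
  ram [-6.5 61.2] 32.7
  ram [ 10.1 -83.5] 14.3
side board pass-frame mm [  -2.1 -201.6] size [ 86. 139.] yaw-err 0.017 world [615.4  -9.5]
  ram [-41.3 -47.5] 83.0
  ram [ 24.2 -60. ] 79.0
```

The board sits against the long kerb: it has stopped moving and the force has risen to 20 N. Next I back off, turn the tool and go to the board's −y end.

>>> send_rows(steps="0 -.008 .001 0 0 0 0;0 -.012 .001 0 0 0 0;0 -.012 .001 .01 0 0 0;0 0 0 .04 0 0 0;0 0 0 .04 0 0 0")

```text
clock: 5.35
eef_pos: [0.5054, -0.0566, 0.0964]
tool_rot: [0.998, -0.057, -0.001, -0.004]
ft_force: [1.4, 0.3, 0.5]
grip_width: 0.0428
grasp_force: 0.0
```

>>> send_rows(steps="0 0 0 .03 0 0 .105;0 .006 -.01 0 0 0 .105;0 .006 -.01 0 0 0 .105;0 .006 -.01 0 0 0 .105;0 .006 -.01 0 0 0 .105")

```text
clock: 5.77
eef_pos: [0.5331, -0.0975, 0.1282]
tool_rot: [0.978, 0.206, 0.002, -0.003]
ft_force: [-0.1, -0.3, -1.1]
grip_width: 0.0427
grasp_force: 0.0
```

>>> send_rows(steps="0 .006 -.01 0 0 0 .105;0 .006 -.01 0 0 0 .105;0 .006 -.01 0 0 0 .105;0 .006 -.01 0 0 0 .105;0 .006 -.01 0 0 0 .105")

```text
clock: 6.18
eef_pos: [0.5628, -0.1478, 0.1276]
tool_rot: [0.891, 0.453, 0.0, -0.002]
ft_force: [0.4, -0.8, 0.3]
grip_width: 0.0425
grasp_force: 0.0
```

>>> send_rows(steps="0 .006 -.01 0 0 0 .105;0 .006 -.01 0 0 0 .105;0 .006 -.01 0 0 0 .105;0 .006 -.01 0 0 0 .105;0 .006 -.01 0 0 0 .105")

```text
clock: 6.6
eef_pos: [0.5926, -0.1979, 0.1276]
tool_rot: [0.743, 0.669, -0.002, -0.001]
ft_force: [0.2, 0.4, 0.8]
grip_width: 0.0426
grasp_force: 0.0
```

Run:
```python
from h import *
o=get_obs();print(np.round(o["eef_pos"],4),2*np.arctan2(o["tool_rot"][1],o["tool_rot"][0]));board("3",True)
```

```text
[ 0.5926 -0.1979  0.1276] 1.46560406666556
top board pass-frame mm [  -0.  -257.6] size [199. 142.] yaw-err 0.008 world [610.7 -70. ]
  ram [-6.8 44.1] 37.9
  ram [  9.  -50.3] 37.8
side board pass-frame mm [  -2. -255.] size [195. 139.] yaw-err 0.005 world [609.  -62.6]
  ram [ 12.1 -55.4] 39.1
  ram [-3.3 37.9] 40.3
```

View pics/top3.png

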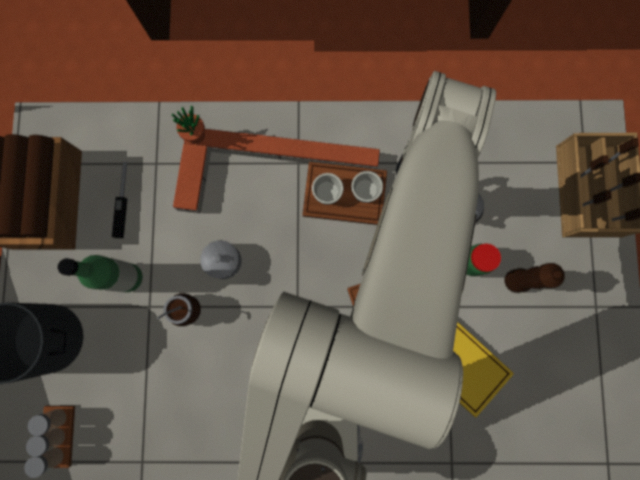

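The board is flush on the long kerb, with both ramekins well inside it at (327,188) and (367,186). I'll lower the tool behind the end and push along the kerb.

>>> send_rows(steps="0 .001 .001 -.04 0 0 -.017;0 .001 .001 -.04 0 0 0;0 .001 .001 -.03 0 0 0;0 0 0 -.008 0 0 0;0 0 0 -.004 0 0 0")

```text
clock: 7.12
eef_pos: [0.5918, -0.1927, 0.0025]
tool_rot: [0.751, 0.66, -0.004, -0.005]
ft_force: [0.6, -0.4, 0.8]
grip_width: 0.0422
grasp_force: 0.0
```

>>> send_rows(steps="0 .0005 .004 0 0 0 0;0 .0005 .004 0 0 0 0;0 .0005 .004 0 0 0 0;0 .0005 .004 0 0 0 0;0 .0006 .005 0 0 0 0")

```text
clock: 7.53
eef_pos: [0.5969, -0.1752, 0.007]
tool_rot: [0.751, 0.66, -0.004, 0.0]
ft_force: [-0.9, -7.6, 3.5]
grip_width: 0.0427
grasp_force: 4.1
```

>>> send_rows(steps="0 .0006 .005 0 0 0 0;0 .0007 .006 0 0 0 0;0 .0009 .007 0 0 0 0;0 .0009 .007 0 0 0 0;0 .0009 .007 0 0 0 0")

```text
clock: 7.95
eef_pos: [0.6007, -0.1435, 0.007]
tool_rot: [0.751, 0.66, -0.004, 0.0]
ft_force: [-2.5, -9.5, 3.8]
grip_width: 0.0431
grasp_force: 4.2
```

>>> send_rows(steps="0 .0009 .007 0 0 0 0;0 .0009 .007 0 0 0 0;0 .0009 .007 0 0 0 0;0 .0009 .007 0 0 0 0;0 .0009 .007 0 0 0 0")

```text
clock: 8.37
eef_pos: [0.6052, -0.1085, 0.007]
tool_rot: [0.751, 0.66, -0.004, 0.0]
ft_force: [-2.7, -8.6, 4.1]
grip_width: 0.0424
grasp_force: 4.4
```

Run:
```python
from h import *
o=get_obs();print(np.round(o["eef_pos"],4),2*np.arctan2(o["tool_rot"][1],o["tool_rot"][0]));board("4")
```

```text
[ 0.6052 -0.1085  0.007 ] 1.441389372197646
top board pass-frame mm [   0.2 -161.4] size [152. 142.] yaw-err -0.012 world [622.6  25.4]
  ram [-6.6 20.6] 37.6
  ram [ 11.2 -69.5] 37.7
side board pass-frame mm [  -1.9 -182.2] size [196. 138.] yaw-err -0.018 world [618.    9.7]
  ram [  0.7 -87. ] 66.8
  ram [ 4.3 23.8] 56.9
```

>>> send_rows(steps="0 .0009 .007 0 0 0 0;0 .0009 .007 0 0 0 0;0 .0009 .007 0 0 0 0;0 .0009 .007 0 0 0 0;0 .0009 .007 0 0 0 0")

```text
clock: 8.88
eef_pos: [0.6096, -0.0735, 0.0069]
tool_rot: [0.751, 0.66, -0.004, 0.0]
ft_force: [-2.3, -9.3, 5.5]
grip_width: 0.0423
grasp_force: 4.7
```

>>> send_rows(steps="0 .0009 .007 0 0 0 0;0 .0009 .007 0 0 0 0;0 .0009 .007 0 0 0 0;0 .0009 .007 0 0 0 0;0 .0009 .007 0 0 0 0")

```text
clock: 9.3
eef_pos: [0.614, -0.0386, 0.0069]
tool_rot: [0.751, 0.66, -0.004, 0.0]
ft_force: [-2.6, -9.4, 4.9]
grip_width: 0.0426
grasp_force: 4.9
```

>>> send_rows(steps="0 .0009 .007 0 0 0 0;0 .0009 .007 0 0 0 0;0 .0009 .007 0 0 0 0;0 .0009 .007 0 0 0 0;0 .0009 .007 0 0 0 0")

```text
clock: 9.72
eef_pos: [0.6184, -0.0036, 0.0069]
tool_rot: [0.751, 0.66, -0.004, 0.0]
ft_force: [-3.0, -10.1, 6.0]
grip_width: 0.0429
grasp_force: 5.0
```

>>> send_rows(steps="0 .0009 .007 0 0 0 0;0 .0009 .007 0 0 0 0;0 .0009 .007 0 0 0 0;0 .0009 .007 0 0 0 0;0 .0007 .005 0 0 0 0")

```text
clock: 10.13
eef_pos: [0.6227, 0.0298, 0.0069]
tool_rot: [0.751, 0.66, -0.004, -0.0]
ft_force: [-2.2, -9.8, 6.6]
grip_width: 0.0426
grasp_force: 5.1
```

>>> send_rows(steps="0 .0006 .005 0 0 0 0;0 .0005 .004 0 0 0 0;0 .0005 .004 0 0 0 0;0 .0004 .003 0 0 0 0;0 .0003 .002 0 0 0 0")

```text
clock: 10.55
eef_pos: [0.6249, 0.0475, 0.0069]
tool_rot: [0.751, 0.66, -0.004, -0.0]
ft_force: [-2.3, -10.0, 5.5]
grip_width: 0.0426
grasp_force: 5.2
```

Run:
```python
from h import *
o=get_obs();print(np.round(o["eef_pos"],4),2*np.arctan2(o["tool_rot"][1],o["tool_rot"][0]));board("5",True)
```

```text
[0.6249 0.0475 0.0069] 1.4415048565075963
top board pass-frame mm [ 1.1 30.4] size [ 85. 142.] yaw-err -0.001 world [646.8 215.8]
  ram [-10.1 -15.7] 36.5
  ram [ -1.8 -13.9] 35.6
side board pass-frame mm [ -0.8 -30. ] size [200. 139.] yaw-err -0.017 world [637.6 160.7]
  ram [ -1.8 -79.2] 68.3
  ram [-4.2 42.5] 39.1
```

View pics/top5.png

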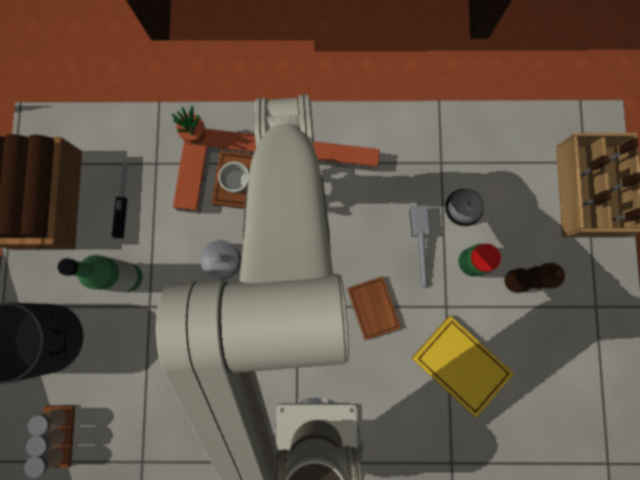

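The board, with its near end at about (213,180), is roughly 28 mm from the pier and still on the long kerb.

>>> send_rows(steps="0 .0005 .004 0 0 0 0;0 .0006 .005 0 0 0 0;0 .0006 .005 0 0 0 0;0 .0006 .005 0 0 0 0;0 .0004 .003 0 0 0 0")

```text
clock: 11.07
eef_pos: [0.6276, 0.0697, 0.0069]
tool_rot: [0.751, 0.66, -0.004, -0.0]
ft_force: [-1.6, -9.5, 6.5]
grip_width: 0.0426
grasp_force: 5.1
```

>>> send_rows(steps="0 .0003 .0025 0 0 0 0;0 .0003 .0025 0 0 0 0;0 .0002 .0015 0 0 0 0;0 .0002 .0015 0 0 0 0;0 .0002 .0015 0 0 0 0")

```text
clock: 11.48
eef_pos: [0.6282, 0.0748, 0.0069]
tool_rot: [0.752, 0.659, -0.007, 0.003]
ft_force: [-3.5, -22.2, 9.7]
grip_width: 0.0429
grasp_force: 11.3
```

>>> send_rows(steps="0 .0001 .001 0 0 0 0;0 .0001 .001 0 0 0 0;0 .0001 .001 0 0 0 0;0 0 .001 0 0 0 0;0 0 0 0 0 0 0")

```text
clock: 11.9
eef_pos: [0.6282, 0.0748, 0.007]
tool_rot: [0.753, 0.658, -0.009, 0.005]
ft_force: [-4.8, -28.0, 10.1]
grip_width: 0.0425
grasp_force: 14.3
```

The board has met the pier at 28 N and stopped. I'll back off and inspect.

>>> send_rows(steps="0 -.001 -.01 0 0 0 0;0 -.002 -.015 0 0 0 0;0 -.003 -.025 .01 0 0 0;0 -.003 -.025 .03 0 0 0;0 -.003 -.025 .04 0 0 0")

```text
clock: 12.32
eef_pos: [0.6141, -0.0117, 0.078]
tool_rot: [0.75, 0.661, -0.005, -0.006]
ft_force: [1.0, -0.5, 0.4]
grip_width: 0.0425
grasp_force: 0.0
```

>>> send_rows(steps="0 -.003 -.025 .04 0 0 0;0 -.003 -.025 .04 0 0 0;0 -.003 -.025 0 0 0 0;0 -.003 -.025 0 0 0 0;0 0 0 0 0 0 0")

```text
clock: 12.73
eef_pos: [0.6056, -0.1093, 0.1521]
tool_rot: [0.752, 0.659, -0.002, -0.001]
ft_force: [0.4, -0.1, 0.1]
grip_width: 0.0426
grasp_force: 0.0
```

Run:
```python
from h import *
o=get_obs();print(np.round(o["eef_pos"],4));board("6",True)
a=cv2.imread("pics/top6.png")[90:230,150:410];b=cv2.imread("pics/side6.png")[200:330,110:352]
cv2.imwrite("pics/c6.png",np.vstack([cv2.resize(a,(560,300),interpolation=2),cv2.resize(b,(560,300),interpolation=2)]))
```

```text
[ 0.6056 -0.1093  0.1521]
top board pass-frame mm [ 0.9 -0.2] size [201. 142.] yaw-err -0.006 world [642.9 185.3]
  ram [  9.1 -50.9] 37.7
  ram [-5.9 43.6] 37.7
side board pass-frame mm [-0.6 -9.7] size [181. 138.] yaw-err -0.007 world [640.2 180.7]
  ram [-4.3 49.1] 39.1
  ram [ 11.5 -44.1] 38.1
```

View pics/c6.png

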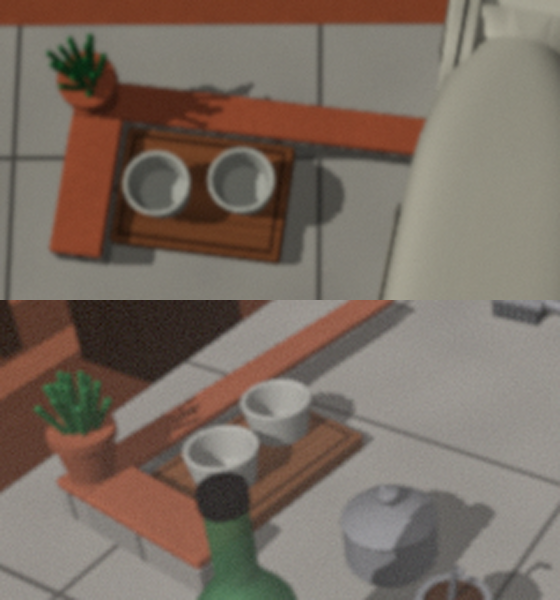

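The board is in the corner with both ramekins upright: offset about (0.9, −0.2) mm, yaw error −0.006 rad. Now I shut the gripper and go above the bell.

>>> send_rows(steps="-1 -.002 -.02 0 0 0 0;-1 -.004 -.03 0 0 0 0;-1 -.004 -.032 0 0 0 0;-1 -.004 -.032 0 0 0 0;-1 -.004 -.032 0 0 0 0")

```text
clock: 13.25
eef_pos: [0.5877, -0.2504, 0.1499]
tool_rot: [0.75, 0.662, -0.003, -0.004]
ft_force: [1.0, 0.5, 0.2]
grip_width: -0.0005
grasp_force: 0.0
```

>>> send_rows(steps="-1 -.004 -.032 0 0 0 0;-1 -.004 -.032 0 0 0 0;-1 -.004 -.03 0 0 0 0;-1 -.002 -.018 0 0 0 0;-1 0 0 0 0 0 0")

```text
clock: 13.67
eef_pos: [0.5729, -0.3659, 0.1493]
tool_rot: [0.752, 0.659, -0.003, -0.003]
ft_force: [-0.4, 0.3, -0.8]
grip_width: -0.0
grasp_force: 0.0
```

Run:
```python
from h import *
from scipy.spatial.transform import Rotation as Ro
o=get_obs();print(np.round(o["eef_pos"],4),o["grip_width"],o["joint_pos"].round(2))
T=np.eye(4);T[:3,:3]=Ro.from_quat(o["tool_rot"]).as_matrix();T[:3,3]=o["eef_pos"]
c=camera("wrist");c["extrinsics"]=np.linalg.inv(T@c["T_tool_cam"]);W=cloud(c);z=W[...,2]
print(np.round(c["T_tool_cam"],3).tolist())
cv2.imwrite("pics/w7.png",c["frame"][...,::-1])
near=np.hypot(W[...,0]-.574,W[...,1]+.368)<.035
for a,b in((.062,.067),(.069,.09),(.073,.081)):
    m=near&(z>a)&(z<b);Q=(W[m][:,:2]*1000).astype(np.float32)
    if len(Q)>10:print(a,len(Q),cv2.minEnclosingCircle(Q),np.median(W[m],0))
c=camera("top");W=cloud(c);z=W[...,2];m=(np.hypot(W[...,0]-.574,W[...,1]+.368)<.06)&(z>.005)&(z<.095);print(m.sum(),W[m].min(0),W[m].max(0))
```

```text
[ 0.5729 -0.3659  0.1493] -4.3652484204434904e-05 [-0.57  0.65  0.43  1.36 -0.    1.13]
[[0.0, -0.946, -0.325, 0.085], [1.0, 0.0, 0.0, 0.001], [0.0, -0.325, 0.946, -0.142], [0.0, 0.0, 0.0, 1.0]]
0.069 895 ((577.6969604492188, -370.4828186035156), 10.862656593322754) [ 0.57786962 -0.36941796  0.0761967 ]
0.073 849 ((577.6969604492188, -370.4828186035156), 10.862656593322754) [ 0.5777884  -0.36984592  0.07624774]
1030 [ 0.51650275 -0.4002673   0.00503625] [ 0.63253597 -0.30869487  0.08165494]
```

View pics/w7.png

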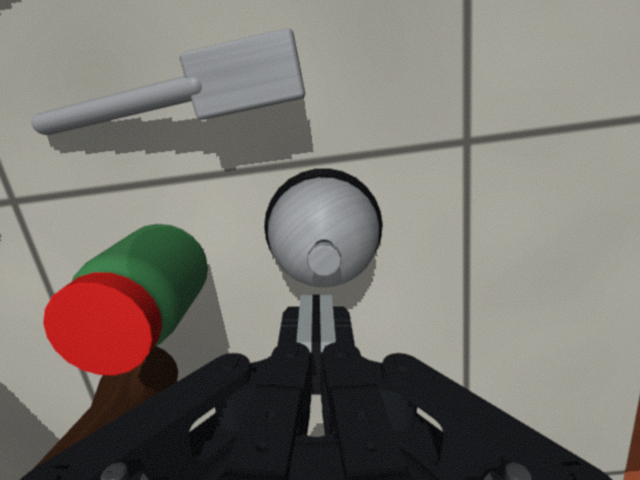

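The wrist view shows the plunger disc at (323,260), just ahead of the shut fingertips at (316,320). Its measured top is (0.577, −0.370, 0.076) with radius 10.9 mm, which matches the bell.

>>> send_rows(steps="-1 .0015 -.002 -.005 0 0 0;-1 .0015 -.002 -.015 0 0 0;-1 0 0 -.02 0 0 0;-1 0 0 -.02 0 0 0;-1 0 0 -.006 0 0 0")

```text
clock: 14.18
eef_pos: [0.5754, -0.3638, 0.0802]
tool_rot: [0.75, 0.662, -0.004, -0.006]
ft_force: [0.2, 0.5, -1.2]
grip_width: -0.0002
grasp_force: 0.0
```

>>> send_rows(steps="-1 0 0 0 0 0 0;-1 0 0 0 0 0 0;-1 0 0 -.001 0 0 0;-1 0 0 -.001 0 0 0;-1 0 0 0 0 0 0")

```text
clock: 14.6
eef_pos: [0.5771, -0.3674, 0.0833]
tool_rot: [0.751, 0.661, -0.003, -0.002]
ft_force: [0.3, 1.0, -0.3]
grip_width: -0.0001
grasp_force: 0.0
```

>>> send_rows(steps="-1 0 -.001 -.002 0 0 0;-1 0 -.001 -.002 0 0 0;-1 0 0 -.002 0 0 0;-1 0 0 -.0015 0 0 0;-1 0 0 -.0015 0 0 0")

```text
clock: 15.02
eef_pos: [0.5766, -0.3696, 0.0739]
tool_rot: [0.751, 0.661, -0.003, -0.003]
ft_force: [-1.3, -0.3, 5.2]
grip_width: 0.0003
grasp_force: 2.7
```

>>> send_rows(steps="-1 0 0 -.001 0 0 0;-1 0 0 -.001 0 0 0;-1 0 0 -.001 0 0 0;-1 0 0 -.001 0 0 0;-1 0 0 0 0 0 0")

```text
clock: 15.43
eef_pos: [0.5766, -0.3697, 0.0704]
tool_rot: [0.751, 0.661, -0.003, -0.002]
ft_force: [-2.6, 0.3, 7.2]
grip_width: 0.0002
grasp_force: 3.7
```

>>> send_rows(steps="-1 0 0 -.001 0 0 0;-1 0 0 -.001 0 0 0;-1 0 0 -.0005 0 0 0;-1 0 0 0 0 0 0;-1 0 0 0 0 0 0")

```text
clock: 15.85
eef_pos: [0.5766, -0.3697, 0.0691]
tool_rot: [0.751, 0.661, -0.003, -0.002]
ft_force: [-3.0, 1.6, 11.2]
grip_width: -0.0001
grasp_force: 5.4
```

The plunger is on its stop at z = 69.1 mm and 11 N. I'll hold it briefly, then release and rise.

>>> send_rows(steps="-1 0 0 -.0005 0 0 0;-1 0 0 0 0 0 0;-1 0 0 0 0 0 0;-1 0 0 0 0 0 0;-1 0 0 0 0 0 0")

```text
clock: 16.27
eef_pos: [0.5767, -0.3697, 0.0691]
tool_rot: [0.751, 0.661, -0.003, -0.002]
ft_force: [-3.2, 2.2, 11.8]
grip_width: -0.0001
grasp_force: 6.3
```

>>> send_rows(steps="-1 0 0 .003 0 0 0;-1 0 0 .004 0 0 0;-1 0 0 .006 0 0 0;-1 0 0 .02 0 0 0;-1 0 0 .03 0 0 0")

```text
clock: 16.68
eef_pos: [0.5741, -0.3675, 0.1254]
tool_rot: [0.751, 0.661, -0.004, -0.008]
ft_force: [0.4, -0.1, -0.5]
grip_width: 0.0001
grasp_force: 0.0
```

>>> send_rows(steps="-1 0 0 .03 0 0 0;-1 -.02 .03 .02 0 0 0;-1 -.03 .03 .02 0 0 0;-1 -.03 .03 0 0 0 0;-1 0 0 0 0 0 0")

```text
clock: 17.1
eef_pos: [0.491, -0.2757, 0.1942]
tool_rot: [0.75, 0.661, -0.005, -0.011]
ft_force: [-0.7, 0.5, -2.2]
grip_width: 0.0001
grasp_force: 0.0
```

>>> send_rows(steps="-1 0 0 0 0 0 0;-1 0 0 0 0 0 0;-1 0 0 0 0 0 0;-1 0 0 0 0 0 0;-1 0 0 0 0 0 0")

```text
clock: 17.52
eef_pos: [0.5014, -0.284, 0.1966]
tool_rot: [0.751, 0.66, -0.003, -0.003]
ft_force: [-0.5, 0.4, -0.3]
grip_width: 0.0001
grasp_force: 0.0
```

Run:
```python
from h import *
board("8")
for n in("top","side"):
    W=cloud(camera(n));z=W[...,2];m=(np.hypot(W[...,0]-.575,W[...,1]+.368)<.06)&(z>.01)&(z<.1);
    p=m&(z>.069);print(n,m.sum(),W[m].min(0).round(3),W[m].max(0).round(3),np.median(W[p],0).round(4))
```

```text
top board pass-frame mm [ 1.1 -0.7] size [201. 142.] yaw-err -0.001 world [643.  184.9]
  ram [-6.5 44.1] 38.4
  ram [  9.2 -49.3] 38.4
side board pass-frame mm [ 0.3 -8.8] size [180. 142.] yaw-err 0.016 world [641.2 181.5]
  ram [ 11.6 -44.6] 39.6
  ram [-4.7 48.7] 38.6
top 74 [ 0.551 -0.349  0.01 ] [ 0.615 -0.323  0.034] [nan nan nan]
side 442 [ 0.527 -0.395  0.01 ] [ 0.615 -0.321  0.077] [ 0.5737 -0.3664  0.0741]
  return _methods._mean(a, axis=axis, dtype=dtype,
  ret = um.true_divide(
```

The board is home, the bell has not moved and its plunger is back up (top at 77 mm). I'm handing in.

```bash
python3 -c "
from workcell import *
print(job_done())"
```

```text
the job is handed in; nothing more can be done
None
```

I slid the board into the corner, where it measured about 1 mm off home with both ramekins standing on it, then held the bell on its stop for at least 0.4 s and let it spring back, and handed the job in; no verdict came back.

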